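Pry the axle clip off a recycling-trolley wheel

TASK

Take the hooked pick out of its rest and use it to pry the sprung clip out of the groove at the end of the trolley wheel's axle, so that the clip ends up lying flat on the wheel, well clear of the axle, and does not fly off. Be gentle: do not dig the pick hard into the axle, the washer or the clip, do not touch the clip with the gripper, and leave the other things on the bench alone. Afterwards lay the pick back in its rest and let go.

Things in the scene. Friction and masses are not known exactly. Their poses are not given: they have to be found in the camera images.
- wheel_unit: Wheel unit of a hand trolley, axle upright, bolted to the bench: dark flange plate 220 x 110 x 10 mm (long side along x), a 160 mm rubber-tyred wheel with grey centre (16 to 61 mm above the bench, turns stiffly), a plain washer on it, 80 mm across (61 to 64 mm), and the steel axle standing up through both. Fixed. Origin on the axle's line at bench height; z up.
- axle_end (a point): Centre of the flat top of the axle, 80 mm above the bench, 16 mm above the washer's top. The axle is 25 mm in diameter. The clip's groove runs round it just above the washer, from 64 to 69.5 mm above the bench; its floor is 19 mm in diameter. A push of over 20 N with the pick would mark axle or washer.
- clip: Flat E-shaped spring-steel clip in the groove, lying on the washer: 46 mm outside diameter, 4 mm thick, 24 g. Its band (inner radius 18.5 mm, 4.5 mm wide) has four 4 mm wide fingers reaching in to the groove: two fixed, 42 degrees either side of its +x; two sprung, 127 degrees either side; open at -x between these. Origin: ring centre at its underside; z up; +x to the middle of the closed back.
- clip_gap (a point): Middle of the prying gap, at the height of the clip's top, on the clip's +x axis, 15.5 mm from the ring's centre. The gap is open from above, between the axle's side (12.5 mm from the axle's line) and the band's inner face (18.5 mm), about 14 mm long between the two fixed fingers. Its floor is the washer, 4 mm below this point.
- clip_back (a point): Middle of the band's inner face at the closed back, half way up the clip, 18.5 mm from the ring's centre. Pulled from here along +x the clip resists more and more over its first 8 mm or so, up to 8 to 14 N, then snaps loose some 13 to 20 mm off the axle's line; drawn on freely it is clear once its centre is over 20 mm off. It can turn on the axle, and comes off only towards +x.
- pick: Telescopic steel pick with a 90-degree hook. Handle: black square bar 110 x 16 x 16 mm along x, origin at its centre. From its +x end a round shank 5.6 mm thick runs on at the same height to the hook, 4 mm thick with a round end, straight down to 22 mm below the handle's middle. The hook stands 105 to 135 mm along x from the handle's middle, as far as the shank happens to be drawn out (a stiff fit, it stays so). z up, hook down, as it starts in its rest. 75 g.
- rest: Grey bench rest for the pick, fixed: base 120 x 60 x 6 mm and two cheeks 52 mm wide and 6 mm thick, 46 mm either side of the middle along x, each with a notch 24 mm wide and 10 mm deep (floor 37, cheek top 47 mm above the bench). The handle lies along x in both notches, hook beyond the +x end; a gripper fits between the cheeks. Origin: centre of its underside; z up.
- rest_seat (a point): Where the middle of the pick's handle lies when the pick is in its rest: 45 mm above the bench, midway between the notches.
- drinks_can: Aluminium drinks can, 66 mm wide, 115 mm tall, standing; origin at the centre of its underside. Leave alone.
- jam_jar: Glass jar with steel lid, 68 mm wide, 105 mm tall, standing; origin at the centre of its underside. Leave alone.
- food_tin: Open steel food tin, 74 mm wide, 108 mm tall, standing; origin at the centre of its underside. Leave alone.
- spanner: Steel spanner 180 mm long lying flat; origin at its middle, on the bench. Leave alone.

How it is judged:
By the outcome, as a careful person would: the job done as asked, in the order asked, and still so for the second after the job is handed in, with the robot touching nothing.
It also fails if it takes over 51 s, if anything falls off the work surface, if the arm or the gripper's body presses on something with over 40 N, if the wrist force passes 120 N, or if a joint passes its speed limit or range.

ROBOT

A 7-joint arm with a two-finger parallel gripper is mounted at the origin on the work surface. World frame = base frame: x ahead of the robot, y to its left, z up, the work surface at z = 0. Lengths are in m, angles in rad, forces in N, time in s.
With the tool pointing down it reaches from about 0.425 to 0.875 m from the base axis. Payload 4.7 kg.
Tool frame: the origin (TCP) lies midway between the tips of the shut fingers; the grasp point (between the pads) lies 19 mm behind it; z points along the fingers, y is the line along which they close (so a half turn about z gives the same grasp; the last joint's range is limited). The gripper opens to 85 mm and grips with 20 to 120 N. Pads are 22 mm wide; open, the fingers measure 114 mm over their backs; the gripper's body (76 mm by 85 mm) begins 54 mm behind the grasp point. The pads swing forward as they close: fully open they stand 13 mm farther back than shut.
Start: joints at [1.192, 0.321, -0.07, 1.45, 0.023, 1.371, -0.057], TCP at [0.249, -0.601, 0.231] pointing down, gripper open.
Joint ranges: [-2.86, 2.86], [-0.3, 2.09], [-1.38, 1.24], [0.06, 2.45], [-1.56, 4.7], [0.09, 2.05], [-2.69, 2.69]. Speed limits (rad/s): [2.57, 2.57, 3.14, 3.14, 3.14, 3.14, 3.14].

INTERFACE

Orientations are given as [roll, pitch, yaw] about the fixed x, y, z axes, in that order (R = Rz(yaw) Ry(pitch) Rx(roll)).
In Python, from rig import bot, viewer, hand_in gives the robot as it stands.
- The arm moves only by the tool apply_moves, never from a script. Its argument "increments" is a list that holds one entry, the list of rows, each a list of 7 numbers: the shift along the tool's x, y, z scaled (see below), then the turn, a rotation vector about the tool's x, y, z scaled (see below), then the closure, from -1 (fully open) to 1 (shut). A call has 1 to 20 rows; each row is the pose to reach, as a shift and turn from the pose commanded when the call began, along the tool's axes at that moment; what a row does not reach only later rows make up. The controller multiplies each number of a shift by 150 mm and each number of a turn by 90 degrees. A row lasts 1/12 s, in which the tool goes at most 41.7 mm and 7.16 degrees, less where a joint would pass 70% of its speed; a pose out of reach is approached as far as the arm can. A call with a number of a shift or a turn outside -1 to 1 is refused whole. A call with a gripper value outside its range is refused whole. The fingers move at their own pace and stop on an object; "grip_force" is the grip in N (left out, the last holds). Time passes only in rows, so rows that repeat a pose let the fingers close. It gives the time, the measured TCP pose, the force, the opening and the grip force at its end, in the units of the state.
- bot.get_obs(): the state, without advancing time (a new reading comes with each control period).
- viewer.grab_frame(name): name is "side" or "top" or "wrist"; returns the picture (384x512x3 uint8, red, green, blue); there is no depth.
- viewer.get_calibration(name): a dict with "fovy" (degrees; the focal length in pixels is half the picture's height over the tangent of half this angle, whatever the lens; pixels are square), "cx", "cy" (the principal point, pixels), "R" (3x3) and "t" (3): a world point X has camera coordinates R X + t; the wrist camera has in their place "tool_from_camera" (4x4, takes a point from camera to tool coordinates, whose origin is the TCP and whose axes are the flange's). Camera axes: x right, y down, z forward; pixel columns grow to the right and rows downward; lengths in m; the calibration is good to about 2 mm. A picture is of the moment at which its call begins: read the wrist's pose just before it. get_calibration takes no time and is no camera call.
- hand_in(): hands the job in; it is judged then, once.
The state is a dict: "time_s": time; "qpos": joint angles; "joint_vel": joint speeds; "effort": joint torques, N m; "tool_pos": TCP position; "tool_rot": TCP orientation; "contact_force": force on the tool from outside, world axes, zero at the start; "torque": the same for the moment, N m; "opening": finger opening in m; "gripper_force": force on a finger pad.
Only numpy, scipy, OpenCV 4.12 (cv2) and the standard library are available. Lean on these libraries where they do the work, as an engineer would, in place of code of your own. Each camera call takes 0.05 s, during which the arm holds its last target. There are 200 camera calls.

## Working session

There is one attempt and no reset: what is moved stays moved. The work goes in short steps, Python scripts to look and compute and a tool call to move; the robot and the scene stay as the last step left them, time stands still between calls to the robot, and variables do not carry over. Pictures are saved under pics/ and viewed, at most 10 in all, crops included, and the job is handed in when it is done.

Besides the shell and the picture viewer there is one more tool, called after "Request:" as name([rows], argument=value, ...), one row to a line, values as JSON. apply_moves: Moves the arm, as the interface text tells. Shifts and turns lie within -1 to 1; 1 stands for 150 mm of shift or 90 degrees of turn. Its arguments: {"type":"object","properties":{"increments":{"type":"array","items":{"type":"array","items":{"type":"array","items":{"type":"number","minimum":-1,"maximum":1}}}},"grip_force":{"type":"number"}},"required":["increments"]}

```bash
mkdir -p pics; python3 - <<'E'
from rig import bot, viewer
import cv2,numpy as np
o=bot.get_obs(); print({k:np.round(v,3).tolist() for k,v in o.items()})
ims=[]
for n in ["side","top","wrist"]:
    c=viewer.get_calibration(n); print(n,{k:np.round(v,4).tolist() for k,v in c.items()})
    im=viewer.grab_frame(n)[:,:,::-1]; cv2.imwrite(f"pics/raw_{n}0.png",im); ims.append(im)
cv2.imwrite("pics/a_top.png",cv2.resize(ims[1],(800,600),interpolation=cv2.INTER_CUBIC))
cv2.imwrite("pics/a_sw.png",np.vstack([ims[0],ims[2]])[:, :][:768:1].copy() if False else cv2.resize(np.hstack([ims[0],ims[2]]),(800,300),interpolation=cv2.INTER_AREA))
E
```

```text
{'time_s': 0.0, 'qpos': [1.192, 0.322, -0.07, 1.452, 0.023, 1.371, -0.057], 'joint_vel': [0.002, -0.001, -0.0, 0.001, 0.001, -0.001, 0.001], 'effort': [-0.001, -49.359, -0.383, -31.434, 0.013, 0.011, -0.0], 'tool_pos': [0.249, -0.6, 0.23], 'tool_rot': [-3.14, 0.0, 0.393], 'contact_force': [-0.807, 1.183, 0.047], 'torque': [-0.01, 0.013, 0.026], 'gripper_force': 0.0, 'opening': 0.085}
side {'fovy': 43.1088, 'cx': 250.4976, 'cy': 188.0751, 'R': [[-0.9411, -0.338, 0.0092], [-0.2491, 0.6748, -0.6947], [0.2286, -0.6561, -0.7193]], 't': [0.5446, 0.1999, 1.4546]}
top {'fovy': 47.107, 'cx': 254.7084, 'cy': 191.6288, 'R': [[-0.1171, -0.9931, 0.0056], [-0.9703, 0.1132, -0.2136], [0.2115, -0.0305, -0.9769]], 't': [0.0556, 0.5936, 1.1274]}
wrist {'fovy': 59.9947, 'cx': 261.4231, 'cy': 193.1264, 'tool_from_camera': [[-0.0017, -0.9536, -0.301, 0.076], [1.0, -0.0013, -0.0016, 0.0008], [0.0012, -0.301, 0.9536, -0.1428], [0.0, 0.0, 0.0, 1.0]]}
```

View pics/a_top.png

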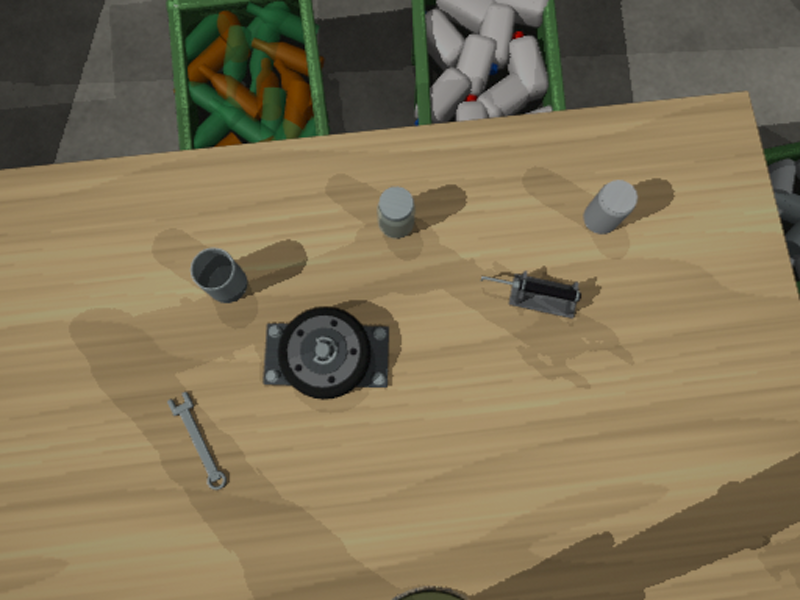

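View pics/a_sw.png

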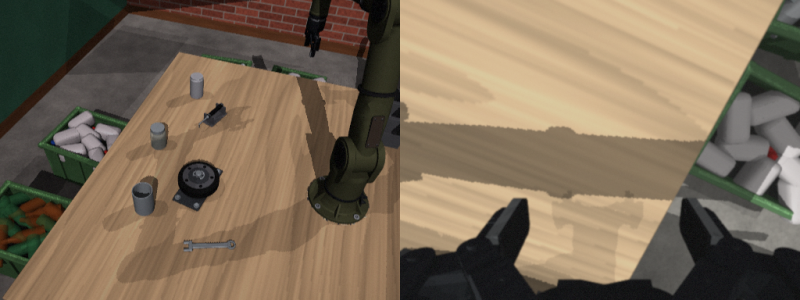

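The top view (800x600) shows the wheel at about (322,350), with the tin, jar and can beyond it. The pick lies in its rest at about (552,287), with its hook pointing left to (485,278).

```bash
cat > h.py <<'E'
import numpy as np, cv2
from scipy.spatial.transform import Rotation as Rn
from rig import bot, viewer
def ray(name,uv,obs=None):
    c=viewer.get_calibration(name); f=192/np.tan(np.radians(c["fovy"])/2)
    d=np.array([(uv[0]-c["cx"])/f,(uv[1]-c["cy"])/f,1.])
    if name=="wrist":
        T=np.array(c["tool_from_camera"]); R=Rn.from_euler("xyz",obs["tool_rot"]).as_matrix()
        return np.array(obs["tool_pos"])+R@T[:3,3], R@T[:3,:3]@d
    R=np.array(c["R"]); return -R.T@np.array(c["t"]), R.T@d
def onz(name,uv,z,obs=None):
    o,d=ray(name,uv,obs); return o+d*(z-o[2])/d[2]
def proj(name,X,obs=None):
    c=viewer.get_calibration(name); f=192/np.tan(np.radians(c["fovy"])/2)
    if name=="wrist":
        T=np.array(c["tool_from_camera"]); R=Rn.from_euler("xyz",obs["tool_rot"]).as_matrix()
        p=T[:3,:3].T@(R.T@(np.array(X)-obs["tool_pos"])-T[:3,3])
    else: p=np.array(c["R"])@X+np.array(c["t"])
    return np.array([c["cx"],c["cy"]])+f*p[:2]/p[2]
def step(pos,rot,obs=None,ref=None):
    """row (scaled) to take the tool from the present pose (or ref=(pos,rpy)) to world pos, rpy"""
    o=obs or bot.get_obs(); p,r=ref or (o["tool_pos"],o["tool_rot"])
    R=Rn.from_euler("xyz",r); T=Rn.from_euler("xyz",rot)
    return np.round(np.r_[R.inv().apply(np.array(pos)-p)/.15,(R.inv()*T).as_rotvec()/(np.pi/2)],4).tolist()
E
python3 - <<'E'
from h import *
s=512/800
for n,p,z in [("axle",(322,350),.08),("wheel",(324,352),.061),("handle",(552,287),.05),("hL",(523,283),.05),("hR",(578,293),.05),("hook",(483,278),.045),("tin",(215,268),.108),("jar",(396,202),.105),("can",(619,196),.115),("restcorner",(577,315),.006)]:
    print(n,np.round(onz("top",np.array(p)*s,z),4))
im=cv2.imread("pics/raw_top0.png"); cr=im[150:240,280:390]
im2=im[190:260,165:255]
cv2.imwrite("pics/b.png",np.hstack([cv2.resize(cr,(440,360),interpolation=cv2.INTER_CUBIC),cv2.resize(im2,(360,360),interpolation=cv2.INTER_CUBIC)[:, :]]))
E
```

```text
axle [0.521  0.1234 0.08  ]
wheel [0.5201 0.122  0.061 ]
handle [ 0.5899 -0.2865  0.05  ]
hL [ 0.603  -0.2368  0.05  ]
hR [ 0.5739 -0.3301  0.05  ]
hook [ 0.6213 -0.1688  0.045 ]
tin [0.6758 0.2864 0.108 ]
jar [ 0.7583 -0.0294  0.105 ]
can [ 0.7214 -0.4101  0.115 ]
restcorner [ 0.5424 -0.3345  0.006 ]
```

View pics/b.png

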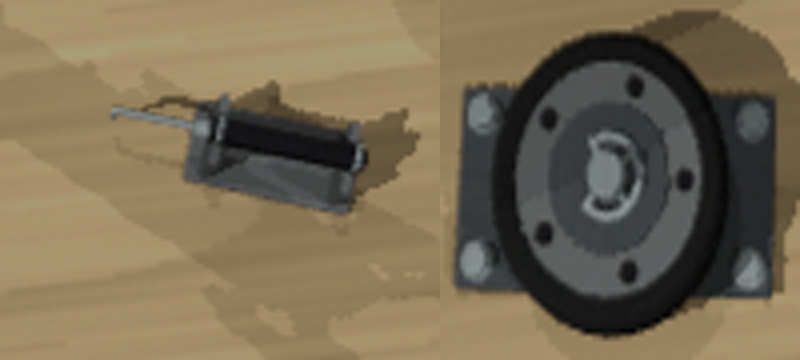

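In the crops, the pick's hook points left, with the handle in the notches. The clip's closed back seems to face right in the picture (roughly world -y) and its opening faces left. Next I move the wrist camera over the pick for a close look.

```bash
python3 - <<'E'
from h import *
print(step([.59,-.275,.15],[-np.pi,0,1.27]))
E
```

```text
[2.9324, -1.1306, 0.5379, -0.0009, -0.0003, -0.5584]
```

Request:
apply_moves([
  [[0.98,-0.38,0.0,0,0,0,-1],[0.98,-0.38,0.0,0,0,0,-1],[0.98,-0.38,0.0,0,0,0,-1],[0.98,-0.38,0.0,0,0,0,-1]],
])

```text
time_s: 0.48
tool_pos: [0.3654, -0.4885, 0.2311]
tool_rot: [-3.141, -0.001, 0.395]
contact_force: [0.6, 0.5, 0.0]
opening: 0.0852
gripper_force: 0.0
```

Request:
apply_moves([
  [[0.98,-0.38,0.0,0,0,0,-1],[0.98,-0.38,0.0,0,0,0,-1],[0.98,-0.38,0.0,0,0,0,-1],[0.98,-0.38,0.0,0,0,0,-1]],
])

```text
time_s: 0.82
tool_pos: [0.4792, -0.3791, 0.2312]
tool_rot: [-3.141, -0.001, 0.396]
contact_force: [1.3, -0.2, -0.2]
opening: 0.0853
gripper_force: 0.0
```

Request:
apply_moves([
  [[0.97,-0.37,0.54,0,0,-0.558,-1],[0.97,-0.37,0.54,0,0,-0.558,-1],[0.97,-0.37,0.54,0,0,-0.558,-1],[0.97,-0.37,0.54,0,0,-0.558,-1],[0.97,-0.37,0.54,0,0,-0.558,-1],[0.97,-0.37,0.54,0,0,-0.558,-1],[0.97,-0.37,0.54,0,0,-0.558,-1],[0.97,-0.37,0.54,0,0,-0.558,-1]],
])

```text
time_s: 1.48
tool_pos: [0.5898, -0.2752, 0.1495]
tool_rot: [-3.14, -0.0, 1.273]
contact_force: [-0.9, -0.7, -0.2]
opening: 0.0857
gripper_force: 0.0
```

```bash
python3 - <<'E'
from h import *
o=bot.get_obs(); im=viewer.grab_frame("wrist")[:,:,::-1]; cv2.imwrite("pics/c.png",im)
import pickle; pickle.dump(o,open("c.pkl","wb")); print(o["time_s"],o["tool_pos"],o["tool_rot"])
E
```

```text
1.4833 [ 0.58984074 -0.27520116  0.14947593] [-3.14033739e+00 -3.93507183e-04  1.27324146e+00]
```

View pics/c.png

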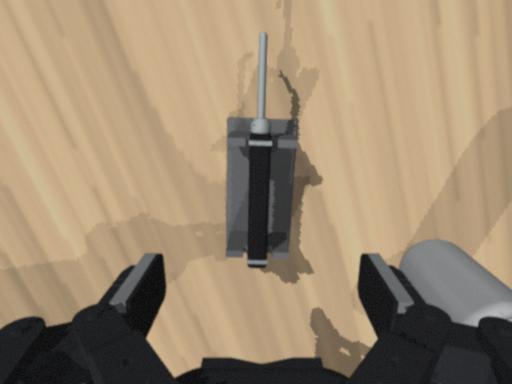

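The wrist view shows the handle's top face running from (260,137) to (257,264) and the hook end at (263,33). The can is off to the right, clear of the fingers.

```bash
python3 - <<'E'
from h import *
import pickle
o=pickle.load(open("c.pkl","rb"))
im=cv2.imread("pics/c.png")
m=(im.max(2)<45).astype(np.uint8); m[275:]=0; m[:, :200]=0; m[:,320:]=0
c=max(cv2.findContours(m,0,2)[0],key=cv2.contourArea); print(cv2.minAreaRect(c),cv2.boundingRect(c))
a=onz("wrist",(260.5,134),.053,o);b=onz("wrist",(257.5,266),.053,o);k=onz("wrist",(263,34),.047,o)
print(a,b,k); d=a-b;print(np.linalg.norm(d),np.arctan2(d[1],d[0]),(a+b)/2); e=k-(a+b)/2; print("hook",np.hypot(e[0],e[1]),np.arctan2(e[1],e[0]))
E
```

```text
((266.5, 202.0), (112.0, 37.0), 90.0) (248, 146, 38, 113)
[ 0.60179521 -0.23204787  0.053     ] [ 0.56809393 -0.33272811  0.053     ] [ 0.62286843 -0.16954168  0.047     ]
0.10617102389037299 1.2477840559485656 [ 0.58494457 -0.28238799  0.053     ]
hook 0.11904834564806414 1.2465879776927766
```

```bash
python3 - <<'E'
from h import *
print(step([.5904,-.2664,.026],[-np.pi,0,1.247]))
E
```

```text
[0.0598, -0.0131, 0.825, -0.0006, -0.0002, 0.0128]
```

Request:
apply_moves([
  [[0.06,-0.013,0.5,0,0,0.0128,-1],[0.06,-0.013,0.5,0,0,0.0128,-1],[0.06,-0.013,0.7,0,0,0.0128,-1],[0.06,-0.013,0.825,0,0,0.0128,-1],[0.06,-0.013,0.825,0,0,0.0128,-1],[0.06,-0.013,0.825,0,0,0.0128,0],[0.06,-0.013,0.825,0,0,0.0128,0.5],[0.06,-0.013,0.825,0,0,0.0128,1],[0.06,-0.013,0.825,0,0,0.0128,1],[0.06,-0.013,0.825,0,0,0.0128,1],[0.06,-0.013,0.825,0,0,0.0128,1],[0.06,-0.013,0.825,0,0,0.0128,1],[0.06,-0.013,0.825,0,0,0.0128,1]],
], grip_force=80)

```text
time_s: 2.62
tool_pos: [0.5915, -0.2669, 0.028]
tool_rot: [3.14, 0.001, 1.249]
contact_force: [-0.7, 0.7, 6.4]
opening: 0.0141
gripper_force: 78.7
```

Request:
apply_moves([
  [[0,0,-0.15,0,0,0,1],[0,0,-0.3,0,0,0,1],[0,0,-0.55,0,0,0,1],[0,0,-0.8,0,0,0,1],[0,0,-0.93,0,0,0,1],[0,0,-0.93,0,0,0,1]],
])

```text
time_s: 3.12
tool_pos: [0.5938, -0.2674, 0.1722]
tool_rot: [3.132, 0.001, 1.249]
contact_force: [0.9, 0.7, -0.3]
opening: 0.0148
gripper_force: 78.1
```

```bash
python3 - <<'E'
from h import *
print(bot.get_obs()["contact_force"],step([.571,.112,.16],[-np.pi,0,1.57]))
E
```

```text
[ 0.94764385  0.72148782 -0.26268154] [2.3518, -0.9448, 0.0695, 0.006, 0.0018, -0.2043]
```

Request:
apply_moves([
  [[0.3,-0.12,0,0,0,0,1],[0.57,-0.23,0,0,0,0,1],[0.83,-0.34,0,0,0,0,1],[1.0,-0.4,0,0,0,0,1]],
])

```text
time_s: 3.45
tool_pos: [0.5799, -0.1023, 0.1648]
tool_rot: [-3.139, -0.0, 1.25]
contact_force: [0.6, 0.7, -1.0]
opening: 0.0145
gripper_force: 78.2
```

Request:
apply_moves([
  [[0.27,-0.11,0,0,0,-0.03,1],[0.54,-0.22,0,0,0,-0.08,1],[0.8,-0.32,0.03,0,0,-0.13,1],[0.95,-0.38,0.06,0,0,-0.18,1],[0.95,-0.38,0.07,0,0,-0.204,1]],
])

```text
time_s: 3.87
tool_pos: [0.5698, 0.0577, 0.1543]
tool_rot: [-3.14, -0.005, 1.585]
contact_force: [-0.6, 1.1, -0.2]
opening: 0.0145
gripper_force: 78.1
```

```bash
python3 - <<'E'
from h import *
print(bot.get_obs()["tool_pos"],bot.get_obs()["tool_rot"],step([.571,.112,.16],[-np.pi,0,1.57]))
E
```

```text
[0.56977863 0.05768753 0.15434694] [-3.13951997 -0.00466694  1.58490083] [0.3621, 0.0132, -0.036, -0.0013, -0.003, 0.0095]
```

Request:
apply_moves([
  [[0.25,0.013,-0.036,0,0,0.01,1],[0.36,0.013,-0.036,0,0,0.01,1],[0.36,0.013,-0.036,0,0,0.01,1],[0.36,0.013,-0.036,0,0,0.01,1],[0.36,0.013,-0.036,0,0,0.01,1]],
])

```text
time_s: 4.28
tool_pos: [0.5737, 0.1008, 0.1599]
tool_rot: [-3.14, 0.001, 1.553]
contact_force: [0.5, -1.3, -0.6]
opening: 0.0143
gripper_force: 78.1
```

```bash
python3 - <<'E'
from h import *
o=bot.get_obs(); im=viewer.grab_frame("wrist")[:,:,::-1]; cv2.imwrite("pics/d.png",im)
import pickle; pickle.dump(o,open("d.pkl","wb")); print(o["time_s"],o["tool_pos"],o["tool_rot"])
p=np.round(proj("wrist",[.521,.123,.068],o)).astype(int); print(p)
x,y=max(p[0]-55,0),max(p[1]-55,0)
cr=im[y:y+110,x:x+110]; print(x,y)
cv2.imwrite("pics/d2.png",np.hstack([cv2.resize(im,(500,375)),cv2.resize(cr,(300,300),interpolation=cv2.INTER_CUBIC)]) if False else np.hstack([cv2.resize(im,(400,300)),np.zeros((300,0,3),np.uint8),cv2.resize(cr,(300*cr.shape[1]//cr.shape[0],300),interpolation=cv2.INTER_CUBIC)]))
E
```

```text
4.2833 [0.57372831 0.10084544 0.15990658] [-3.14000740e+00  1.13266857e-03  1.55337167e+00]
[189 168]
134 113
```

View pics/d2.png

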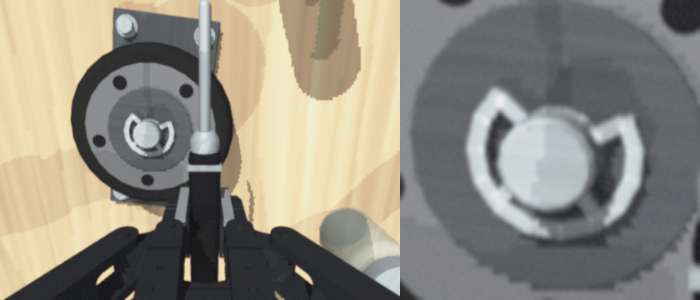

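The wrist view shows the clip with its opening facing up, leaning about 11° right. The closed back is at the bottom, slightly left, and a fixed finger shows at lower right. The hook is cut off at the image's top edge. Next I measure it on a rectified plane.

```bash
python3 - <<'E'
from h import *
import pickle
o=pickle.load(open("d.pkl","rb")); im=cv2.imread("pics/d.png"); g=cv2.cvtColor(im,cv2.COLOR_BGR2GRAY)
def rect(z,S=0.00025,N=401,c=(.521,.123)):
    ij=np.arange(N)-N//2
    src=np.float32([proj("wrist",[c[0]+a*S*200,c[1]+b*S*200,z],o) for a,b in [(-1,-1),(1,-1),(1,1),(-1,1)]])
    H=cv2.getPerspectiveTransform(src,np.float32([(0,0),(400,0),(400,400),(0,400)]))
    return cv2.warpPerspective(g,H,(N,N),flags=cv2.INTER_CUBIC) # col=x,row=y
S=.00025
def toW(p): return np.array([.521+(p[0]-200)*S,.123+(p[1]-200)*S])
A=rect(.080)
circ=cv2.HoughCircles(cv2.GaussianBlur(A,(0,0),3),cv2.HOUGH_GRADIENT,1,200,param1=80,param2=10,minRadius=44,maxRadius=56)
print("axle",toW(circ[0,0]),circ[0,0,2]*S)
B=rect(.068)
m=(B>140).astype(np.uint8)
# washer circle r=40mm at z .064
C=rect(.064); w=cv2.HoughCircles(cv2.GaussianBlur(C,(0,0),3),cv2.HOUGH_GRADIENT,1,200,param1=50,param2=10,minRadius=150,maxRadius=170)
print("washer",toW(w[0,0]) if w is not None else None, w[0,0,2]*S)
cs=max(cv2.findContours(m,0,2)[0],key=cv2.contourArea)[:,0]
for ctr in (toW(circ[0,0]),toW(w[0,0])):
    W=np.array([toW(p) for p in cs])-ctr; r=np.hypot(*W.T); a=np.degrees(np.arctan2(W[:,1],W[:,0]))
    # outer rim circle fit
    print([ (k*15, round(1000*r[np.abs((a-k*15+180)%360-180)<7.5].max(),1)) for k in range(-12,12)])
cv2.imwrite("pics/e.png",np.hstack([B[::-1],(m*255)[::-1]]))
E
```

```text
axle [0.522125 0.122625] 0.012125
washer [0.509625   0.13637501] 0.042075004Traceback (most recent call last):
  File "<stdin>", line 23, in <module>
    return umr_maximum(a, axis, None, out, keepdims, initial, where)
ValueError: zero-size array to reduction operation maximum which has no identity
```

```bash
python3 - <<'E'
from h import *
import pickle
o=pickle.load(open("d.pkl","rb")); im=cv2.imread("pics/d.png"); g=cv2.cvtColor(im,cv2.COLOR_BGR2GRAY)
c=np.array([.5221,.1226])
def prof(rs):
    out=[]
    for a in range(-180,180,5):
        t=np.radians(a); out.append(np.mean([cv2.getRectSubPix(g,(1,1),tuple(map(float,proj("wrist",[c[0]+r*np.cos(t),c[1]+r*np.sin(t),.068],o))))[0,0] for r in rs]))
    return np.array(out)
for rs in [(.0195,.0205,.0215),(.0145,.0155,.0165)]:
    p=prof(rs); print(rs); print(dict(zip(range(-180,180,5),p.round().astype(int).tolist())))
# radial rim: band edges at several angles
for a in range(-180,180,20):
    t=np.radians(a); R=np.arange(.010,.030,.001)
    print(a,[int(cv2.getRectSubPix(g,(1,1),tuple(map(float,proj("wrist",[c[0]+r*np.cos(t),c[1]+r*np.sin(t),.068],o))))[0,0]) for r in R])
E
```

```text
(0.0195, 0.0205, 0.0215)
{-180: 212, -175: 206, -170: 208, -165: 201, -160: 207, -155: 201, -150: 209, -145: 225, -140: 223, -135: 202, -130: 198, -125: 200, -120: 197, -115: 177, -110: 162, -105: 120, -100: 108, -95: 107, -90: 106, -85: 104, -80: 105, -75: 105, -70: 114, -65: 119, -60: 121, -55: 122, -50: 162, -45: 177, -40: 201, -35: 209, -30: 210, -25: 215, -20: 215, -15: 213, -10: 212, -5: 213, 0: 216, 5: 211, 10: 210, 15: 210, 20: 209, 25: 174, 30: 105, 35: 91, 40: 92, 45: 93, 50: 92, 55: 92, 60: 91, 65: 91, 70: 90, 75: 84, 80: 80, 85: 88, 90: 93, 95: 101, 100: 102, 105: 102, 110: 100, 115: 93, 120: 93, 125: 118, 130: 204, 135: 223, 140: 214, 145: 211, 150: 215, 155: 224, 160: 211, 165: 212, 170: 210, 175: 213}
(0.0145, 0.0155, 0.0165)
{-180: 114, -175: 137, -170: 163, -165: 174, -160: 179, -155: 185, -150: 201, -145: 206, -140: 206, -135: 203, -130: 203, -125: 201, -120: 191, -115: 186, -110: 170, -105: 162, -100: 146, -95: 130, -90: 120, -85: 107, -80: 87, -75: 73, -70: 96, -65: 110, -60: 107, -55: 79, -50: 51, -45: 45, -40: 54, -35: 60, -30: 63, -25: 73, -20: 82, -15: 84, -10
[... 1398 characters left out ...]
83, 90, 93, 99, 102, 103]
40 [112, 122, 122, 101, 90, 90, 90, 93, 93, 92, 92, 93, 94, 93, 93, 91, 92, 94, 97, 101]
60 [135, 151, 140, 106, 92, 92, 91, 93, 92, 93, 90, 90, 90, 90, 89, 93, 94, 94, 93, 99]
80 [147, 149, 131, 96, 82, 83, 83, 84, 82, 81, 79, 80, 82, 94, 101, 106, 104, 103, 104, 106]
100 [163, 158, 142, 103, 92, 97, 103, 104, 103, 104, 103, 100, 101, 98, 102, 105, 106, 103, 101, 102]
120 [202, 165, 128, 109, 104, 101, 98, 95, 93, 94, 94, 92, 93, 97, 101, 101, 99, 100, 100, 101]
140 [212, 212, 196, 186, 181, 177, 168, 158, 176, 216, 219, 211, 189, 129, 103, 102, 101, 100, 103, 104]
160 [214, 215, 216, 189, 120, 88, 68, 61, 110, 192, 215, 213, 206, 161, 110, 102, 103, 102, 102, 103]
```

```bash
python3 - <<'E'
from h import *
import pickle
im=cv2.imread("pics/d.png"); g=cv2.cvtColor(im,cv2.COLOR_BGR2GRAY)
print(g[0:12,250:275:3]); o=pickle.load(open("d.pkl","rb"))
R=Rn.from_euler("xyz",o["tool_rot"])
for x in (.095,.1,.105): print(x,proj("wrist",o["tool_pos"]+R.apply([x,0,-.019]),o))
p=bot.get_obs();print(p["tool_pos"],step([.4946,-.0004,.125],[-np.pi,0,1.353]))
E
```

```text
[[197 197 195 213 214 195 195 197 196]
 [197 197 194 219 218 196 190 197 195]
 [196 196 199 224 222 198 181 196 195]
 [198 196 203 227 226 199 169 198 194]
 [199 196 202 229 230 199 158 194 197]
 [196 194 204 227 231 196 149 191 196]
 [196 195 201 221 226 193 143 188 195]
 [196 191 196 218 222 191 138 187 195]
 [197 190 196 217 221 190 136 187 196]
 [197 188 194 217 221 191 137 184 195]
 [197 188 195 217 220 190 136 185 194]
 [197 189 194 217 222 190 135 184 195]]
0.095 [263.11934604  29.10729785]
0.1 [263.11625661  12.57502241]
0.105 [263.1130824   -4.41087695]
[0.57394426 0.10029161 0.16004932] [-0.6807, -0.5161, 0.2351, -0.0008, 0.0008, 0.1268]
```

Request:
apply_moves([
  [[-0.25,-0.2,0,0,0,0.03,1],[-0.5,-0.38,0,0,0,0.07,1],[-0.68,-0.51,0.1,0,0,0.11,1],[-0.68,-0.515,0.23,0,0,0.127,1],[-0.68,-0.515,0.23,0,0,0.127,1],[-0.68,-0.515,0.23,0,0,0.127,1]],
])

```text
time_s: 4.83
tool_pos: [0.4945, 0.0003, 0.126]
tool_rot: [-3.14, 0.0, 1.353]
contact_force: [1.3, 0.2, -1.2]
opening: 0.0143
gripper_force: 78.4
```

```bash
python3 - <<'E'
from h import *
p=bot.get_obs();print(p["tool_pos"],p["tool_rot"],p["joint_vel"].round(3),step([.4946,-.0004,.09],[-np.pi,0,1.353]))
E
```

```text
[4.94532523e-01 2.80384771e-04 1.25983325e-01] [-3.14004472e+00  1.41236846e-04  1.35276812e+00] [-0.028  0.005 -0.033 -0.06  -0.007  0.     0.002] [-0.0043, 0.0018, 0.2399, -0.001, 0.0001, -0.0001]
```

Good tracking. I lower to hover height, then check the hook against the axle in all three cameras.

Request:
apply_moves([
  [[0,0,0.12,0,0,0,1],[0,0,0.24,0,0,0,1],[0,0,0.24,0,0,0,1],[0,0,0.24,0,0,0,1]],
])

```text
time_s: 5.17
tool_pos: [0.4958, 0.0026, 0.0909]
tool_rot: [-3.141, -0.001, 1.357]
contact_force: [0.3, 0.1, -0.1]
opening: 0.0146
gripper_force: 78.4
```

```bash
python3 - <<'E'
from h import *
import pickle
o=bot.get_obs(); print(o["tool_pos"],o["tool_rot"])
ims={n:viewer.grab_frame(n)[:,:,::-1].copy() for n in ("side","top","wrist")}
for n in ims: cv2.imwrite(f"pics/raw_{n}1.png",ims[n])
pickle.dump(o,open("f.pkl","wb"))
R=Rn.from_euler("xyz",o["tool_rot"]); hk=o["tool_pos"]+R.apply([.102,-.001,.005]); print("pred tip",hk)
out=[]
for n in ("side","top"):
    p=proj(n,[.5217,.1216,.075]).round().astype(int); print(n,p,proj(n,hk),"axle top",proj(n,[.5217,.1216,.08]))
    cr=ims[n][p[1]-25:p[1]+25,p[0]-25:p[0]+25]; print("crop origin",p-25); out.append(cv2.resize(cr,(400,400),interpolation=cv2.INTER_CUBIC))
cv2.imwrite("pics/f.png",np.hstack(out))
E
```

```text
[0.49584506 0.00262566 0.09088768] [-3.14099011e+00 -1.12753542e-03  1.35689603e+00]
pred tip [0.51651792 0.10251948 0.08600329]
side [255 222] [258.80156889 215.24196583] axle top [254.99142204 220.7053785 ]
crop origin [230 197]
top [207 224] [213.99481662 224.45589665] axle top [206.75495016 223.67030296]
crop origin [182 199]
```

View pics/f.png

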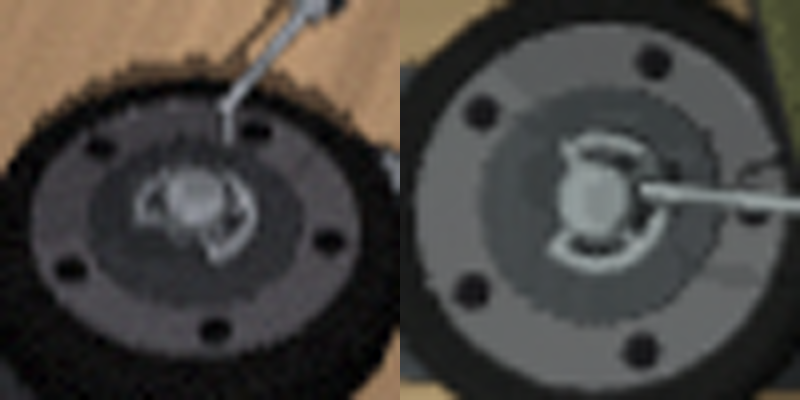

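Hook tip and axle top both sit where predicted (side: tip ≈(258.5,214.5), axle ≈(254.6,221)). I lower to just above clip height, then feel for the axle side.

Request:
apply_moves([
  [[0,0,0.04,0,0,0,1],[0,0,0.083,0,0,0,1],[0,0,0.083,0,0,0,1],[0,0,0.083,0,0,0,1],[0,0,0.083,0,0,0,1],[0,0,0.083,0,0,0,1]],
])

```text
time_s: 5.82
tool_pos: [0.4954, 0.0013, 0.0781]
tool_rot: [3.141, -0.0, 1.354]
contact_force: [-0.4, 0.2, 0.8]
opening: 0.0147
gripper_force: 78.4
```

Request:
apply_moves([
  [[0.008,0,0,0,0,0,1],[0.016,0,0,0,0,0,1],[0.02,0,0,0,0,0,1],[0.02,0,0,0,0,0,1],[0.02,0,0,0,0,0,1]],
])

```text
time_s: 6.23
tool_pos: [0.4959, 0.0043, 0.0781]
tool_rot: [3.141, 0.0, 1.355]
contact_force: [0.5, 0.3, -1.1]
opening: 0.0146
gripper_force: 78.4
```

```bash
python3 - <<'E'
from h import *
o=bot.get_obs(); print(o["tool_pos"],o["tool_rot"],o["contact_force"],o["torque"])
R=Rn.from_euler("xyz",o["tool_rot"]); hk=o["tool_pos"]+R.apply([.102,-.001,.005]); b=np.array([-.2164,-.9763]);e=hk[:2]-[.5217,.1216]; print(hk,e@b,e@[.9763,-.2164])
E
```

```text
[0.49594134 0.0042765  0.07805853] [3.14145938e+00 7.12527733e-05 1.35463338e+00] [ 0.45839161  0.32751095 -1.09572294] [0.03057273 0.01171489 0.0311703 ]
[0.5168425  0.10411671 0.07305113] 0.01812009450440062 -0.0009589910989486315
```

Request:
apply_moves([
  [[0.007,0.006,0,0,0,0,1],[0.014,0.006,0,0,0,0,1],[0.017,0.006,0,0,0,0,1],[0.017,0.006,0,0,0,0,1]],
])

```text
time_s: 6.57
tool_pos: [0.4973, 0.0067, 0.078]
tool_rot: [-3.142, -0.0, 1.355]
contact_force: [-0.1, 0.7, 0.1]
opening: 0.0146
gripper_force: 78.4
```

Request:
apply_moves([
  [[0.003,0,0,0,0,0,1],[0.003,0,0,0,0,0,1],[0.003,0,0,0,0,0,1]],
])

```text
time_s: 6.82
tool_pos: [0.4974, 0.0069, 0.078]
tool_rot: [-3.142, 0.0, 1.355]
contact_force: [-0.1, -0.5, -1.0]
opening: 0.0143
gripper_force: 78.4
```

Request:
apply_moves([
  [[0.003,0,0,0,0,0,1],[0.003,0,0,0,0,0,1],[0.003,0,0,0,0,0,1]],
])

```text
time_s: 7.07
tool_pos: [0.4975, 0.0074, 0.078]
tool_rot: [3.142, 0.0, 1.354]
contact_force: [0.1, -0.7, -1.3]
opening: 0.0146
gripper_force: 78.4
```

Request:
apply_moves([
  [[0.003,0,0,0,0,0,1],[0.003,0,0,0,0,0,1],[0.003,0,0,0,0,0,1]],
])

```text
time_s: 7.32
tool_pos: [0.4976, 0.0079, 0.078]
tool_rot: [3.142, 0.0, 1.355]
contact_force: [-0.0, 0.6, -0.2]
opening: 0.0145
gripper_force: 78.4
```

Request:
apply_moves([
  [[0.003,0,0,0,0,0,1],[0.003,0,0,0,0,0,1],[0.003,0,0,0,0,0,1]],
])

```text
time_s: 7.57
tool_pos: [0.4977, 0.0082, 0.078]
tool_rot: [3.142, 0.0, 1.354]
contact_force: [-0.1, 0.2, -0.5]
opening: 0.0152
gripper_force: 78.4
```

Request:
apply_moves([
  [[0.003,0,0,0,0,0,1],[0.003,0,0,0,0,0,1],[0.003,0,0,0,0,0,1]],
])

```text
time_s: 7.82
tool_pos: [0.4977, 0.0084, 0.078]
tool_rot: [-3.142, 0.0, 1.354]
contact_force: [-0.7, -0.9, -1.2]
opening: 0.0146
gripper_force: 78.4
```

Request:
apply_moves([
  [[0.004,0,0,0,0,0,1],[0.004,0,0,0,0,0,1],[0.004,0,0,0,0,0,1]],
])

```text
time_s: 8.07
tool_pos: [0.4978, 0.0085, 0.078]
tool_rot: [-3.141, 0.001, 1.354]
contact_force: [-1.5, -3.3, -0.3]
opening: 0.0149
gripper_force: 78.4
```

```bash
python3 - <<'E'
from h import *
o=bot.get_obs(); print(o["tool_pos"],o["contact_force"],o["torque"])
R=Rn.from_euler("xyz",o["tool_rot"]); hk=o["tool_pos"]+R.apply([.102,-.001,.005]); b=np.array([-.2164,-.9763]);e=hk[:2]-[.5217,.1216]; print(hk,e@b,e@[.9763,-.2164])
E
```

```text
[0.49775813 0.00851329 0.07795102] [-1.48944643 -3.30345723 -0.25470427] [-0.69430342  0.15708877  0.02428464]
[0.51872569 0.1083345  0.07284359] 0.013594744941476389 -3.3162056424411284e-05
```

Contact with the axle side found (about 3.6 N). I back off to mid-gap, then go down gently until I feel the washer.

Request:
apply_moves([
  [[-0.016,0,0,0,0,0,1],[-0.016,0,0,0,0,0,1],[-0.016,0,0,0,0,0,1],[-0.016,0,0.01,0,0,0,1],[-0.016,0,0.02,0,0,0,1],[-0.016,0,0.02,0,0,0,1],[-0.016,0,0.02,0,0,0,1]],
])

```text
time_s: 8.65
tool_pos: [0.4973, 0.0071, 0.0748]
tool_rot: [-3.141, -0.0, 1.355]
contact_force: [-0.2, -0.0, -0.5]
opening: 0.0145
gripper_force: 78.4
```

Request:
apply_moves([
  [[0,0,0.007,0,0,0,1],[0,0,0.013,0,0,0,1],[0,0,0.013,0,0,0,1],[0,0,0.013,0,0,0,1]],
])

```text
time_s: 8.98
tool_pos: [0.4974, 0.0069, 0.073]
tool_rot: [-3.141, 0.0, 1.354]
contact_force: [-0.9, -0.2, -0.6]
opening: 0.0144
gripper_force: 78.4
```

Request:
apply_moves([
  [[0,0,0.007,0,0,0,1],[0,0,0.007,0,0,0,1],[0,0,0.007,0,0,0,1]],
])

```text
time_s: 9.23
tool_pos: [0.4974, 0.0069, 0.0719]
tool_rot: [-3.141, 0.0, 1.354]
contact_force: [0.2, -0.1, -0.7]
opening: 0.0146
gripper_force: 78.4
```

Request:
apply_moves([
  [[0,0,0.007,0,0,0,1],[0,0,0.007,0,0,0,1],[0,0,0.007,0,0,0,1]],
])

```text
time_s: 9.48
tool_pos: [0.4974, 0.0069, 0.0709]
tool_rot: [-3.142, 0.0, 1.354]
contact_force: [0.1, -0.3, -1.6]
opening: 0.0148
gripper_force: 78.4
```

Request:
apply_moves([
  [[0,0,0.005,0,0,0,1],[0,0,0.005,0,0,0,1],[0,0,0.005,0,0,0,1]],
])

```text
time_s: 9.73
tool_pos: [0.4973, 0.0069, 0.0701]
tool_rot: [-3.141, 0.0, 1.354]
contact_force: [1.0, 0.9, -1.2]
opening: 0.0145
gripper_force: 78.4
```

Request:
apply_moves([
  [[0,0,0.004,0,0,0,1],[0,0,0.004,0,0,0,1],[0,0,0.004,0,0,0,1]],
])

```text
time_s: 9.98
tool_pos: [0.4974, 0.0069, 0.0696]
tool_rot: [-3.142, 0.0, 1.354]
contact_force: [-0.4, -0.5, -0.8]
opening: 0.0146
gripper_force: 78.4
```

Request:
apply_moves([
  [[0,0,0.004,0,0,0,1],[0,0,0.004,0,0,0,1],[0,0,0.004,0,0,0,1]],
])

```text
time_s: 10.23
tool_pos: [0.4974, 0.0069, 0.069]
tool_rot: [-3.142, 0.0, 1.354]
contact_force: [0.3, 0.0, -0.7]
opening: 0.0144
gripper_force: 78.4
```

Request:
apply_moves([
  [[0,0,0.004,0,0,0,1],[0,0,0.004,0,0,0,1],[0,0,0.004,0,0,0,1]],
])

```text
time_s: 10.48
tool_pos: [0.4975, 0.0069, 0.0684]
tool_rot: [3.141, 0.0, 1.354]
contact_force: [0.1, -0.5, 0.6]
opening: 0.0146
gripper_force: 78.4
```

Request:
apply_moves([
  [[0,0,0.004,0,0,0,1],[0,0,0.004,0,0,0,1],[0,0,0.004,0,0,0,1]],
])

```text
time_s: 10.73
tool_pos: [0.4975, 0.0069, 0.0679]
tool_rot: [3.141, 0.0, 1.354]
contact_force: [-0.2, -0.8, 0.7]
opening: 0.0147
gripper_force: 78.6
```

Request:
apply_moves([
  [[0,0,0.004,0,0,0,1],[0,0,0.004,0,0,0,1],[0,0,0.004,0,0,0,1]],
])

```text
time_s: 10.98
tool_pos: [0.4975, 0.0068, 0.0673]
tool_rot: [3.141, 0.0, 1.354]
contact_force: [-0.7, -1.4, 1.9]
opening: 0.0144
gripper_force: 78.7
```

The washer is felt at about 2 N, and the height agrees with the estimate. I keep that light touch, raise the grip and start the pull.

Request:
apply_moves([
  [[0,0,0,0,0,0,1],[-0.005,0,0,0,0,0,1],[-0.01,0,0,0,0,0,1],[-0.015,0,0,0,0,0,1],[-0.02,0,0,0,0,0,1],[-0.025,0,0,0,0,0,1],[-0.025,0,0,0,0,0,1]],
], grip_force=110)

```text
time_s: 11.57
tool_pos: [0.4969, 0.0045, 0.0673]
tool_rot: [3.141, -0.002, 1.355]
contact_force: [0.9, 5.0, 1.3]
opening: 0.0142
gripper_force: 109.6
```

Request:
apply_moves([
  [[-0.005,0,0,0,0,0,1],[-0.01,0,0,0,0,0,1],[-0.015,0,0,0,0,0,1],[-0.015,0,0,0,0,0,1]],
])

```text
time_s: 11.9
tool_pos: [0.4966, 0.0036, 0.0673]
tool_rot: [3.141, -0.003, 1.356]
contact_force: [1.1, 8.1, 0.2]
opening: 0.0141
gripper_force: 109.6
```

Request:
apply_moves([
  [[-0.005,0,0.003,0,0,0,1],[-0.01,0,0.003,0,0,0,1],[-0.015,0,0.005,0,0,0,1],[-0.02,0,0.005,0,0,0,1],[-0.02,0,0.005,0,0,0,1]],
])

```text
time_s: 12.32
tool_pos: [0.4964, 0.0024, 0.0668]
tool_rot: [3.14, -0.006, 1.357]
contact_force: [2.2, 11.7, 0.1]
opening: 0.0137
gripper_force: 109.6
```

Request:
apply_moves([
  [[-0.005,0,0,0,0,0,1],[-0.01,0,0,0,0,0,1],[-0.015,0,0,0,0,0,1],[-0.015,0,0,0,0,0,1]],
])

```text
time_s: 12.65
tool_pos: [0.4959, 0.0006, 0.0667]
tool_rot: [3.141, -0.006, 1.357]
contact_force: [2.7, 11.8, 0.3]
opening: 0.0142
gripper_force: 109.6
```

Request:
apply_moves([
  [[-0.005,0,0.003,0,0,0,1],[-0.01,0,0.004,0,0,0,1],[-0.015,0,0.004,0,0,0,1],[-0.02,0,0.004,0,0,0,1],[-0.02,0,0.004,0,0,0,1]],
])

```text
time_s: 13.07
tool_pos: [0.4951, -0.0035, 0.0663]
tool_rot: [3.141, -0.004, 1.357]
contact_force: [1.0, 3.8, 3.2]
opening: 0.014
gripper_force: 110.0
```

Request:
apply_moves([
  [[-0.005,0,0,0,0,0,1],[-0.01,0,0,0,0,0,1],[-0.015,0,0,0,0,0,1],[-0.015,0,0,0,0,0,1]],
])

```text
time_s: 13.4
tool_pos: [0.4941, -0.0097, 0.0661]
tool_rot: [3.141, 0.0, 1.354]
contact_force: [1.5, 2.0, 4.8]
opening: 0.0139
gripper_force: 110.2
```

Request:
apply_moves([
  [[-0.005,0,-0.004,0,0,0,1],[-0.011,0,-0.005,0,0,0,1],[-0.017,0,-0.005,0,0,0,1],[-0.023,0,-0.005,0,0,0,1],[-0.03,0,-0.005,0,0,0,1],[-0.037,0,-0.005,0,0,0,1],[-0.044,0,-0.005,0,0,0,1],[-0.05,0,-0.005,0,0,0,1],[-0.05,0,-0.005,0,0,0,1]],
])

```text
time_s: 14.15
tool_pos: [0.4911, -0.0181, 0.0659]
tool_rot: [-3.14, 0.003, 1.354]
contact_force: [-0.2, -0.5, -0.7]
opening: 0.0138
gripper_force: 109.6
```

```bash
python3 - <<'E'
from h import *
ims={n:viewer.grab_frame(n)[:,:,::-1].copy() for n in ("side","top")}
out=[]
for n in ims:
    p=proj(n,[.5217,.1216,.075]).round().astype(int)
    out.append(cv2.resize(ims[n][p[1]-25:p[1]+25,p[0]-25:p[0]+25],(400,400),interpolation=cv2.INTER_CUBIC))
cv2.imwrite("pics/g.png",np.hstack(out))
E
```

```text
(no output)
```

View pics/g.png

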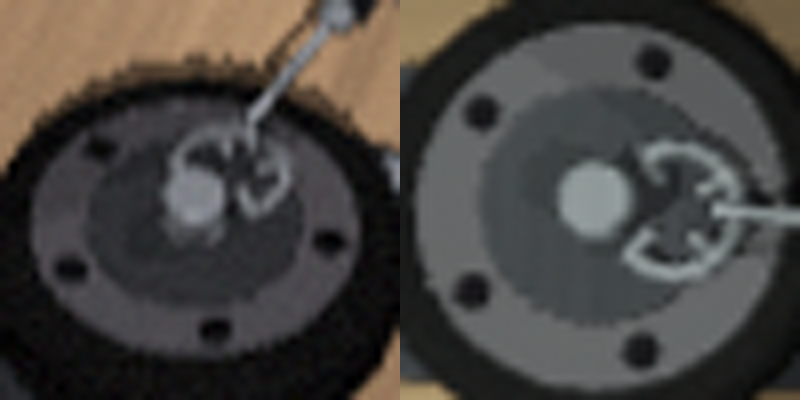

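The clip is off the axle. In the top crop its centre is about 28 mm from the axle, lying flat around the hook. I draw it a few mm more, unload the hook and lift.

Request:
apply_moves([
  [[-0.006,0,0,0,0,0,1],[-0.012,0,0,0,0,0,1],[-0.018,0,0,0,0,0,1],[-0.025,0,0,0,0,0,1],[-0.032,0,0,0,0,0,1],[-0.032,0,0,0,0,0,1],[-0.032,0,0,0,0,0,1],[-0.027,0,0,0,0,0,1],[-0.019,0,0,0,0,0,1],[-0.019,0,0,0,0,0,1],[-0.019,0,0,0,0,0,1]],
])

```text
time_s: 15.17
tool_pos: [0.4917, -0.0191, 0.0666]
tool_rot: [3.142, 0.0, 1.355]
contact_force: [1.1, 0.5, -0.8]
opening: 0.0138
gripper_force: 109.5
```

Request:
apply_moves([
  [[0,0,-0.01,0,0,0,1],[0,0,-0.02,0,0,0,1],[0,0,-0.035,0,0,0,1],[0,0,-0.06,0,0,0,1],[0,0,-0.12,0,0,0,1],[0,0,-0.25,0,0,0,1],[0,0,-0.45,0,0,0,1],[0,0,-0.7,0,0,0,1],[0,0,-0.7,0,0,0,1],[0,0,-0.7,0,0,0,1]],
])

```text
time_s: 16.0
tool_pos: [0.4936, -0.0193, 0.1747]
tool_rot: [3.135, 0.0, 1.354]
contact_force: [0.1, -0.2, -1.3]
opening: 0.0139
gripper_force: 109.5
```

```bash
python3 - <<'E'
from h import *
ims={n:viewer.grab_frame(n)[:,:,::-1].copy() for n in ("side","top")}
out=[]
for n in ims:
    p=proj(n,[.5217,.1216,.075]).round().astype(int)
    out.append(cv2.resize(ims[n][p[1]-25:p[1]+25,p[0]-25:p[0]+25],(400,400),interpolation=cv2.INTER_CUBIC))
cv2.imwrite("pics/h.png",np.hstack(out))
print(bot.get_obs()["tool_pos"],step([.5915,-.2669,.17],[-np.pi,0,1.249]))
E
```

```text
[ 0.49129291 -0.01938852  0.1715202 ] [-1.4681, 1.0068, 0.0107, -0.0001, 0.0003, 0.0671]
```

View pics/h.png

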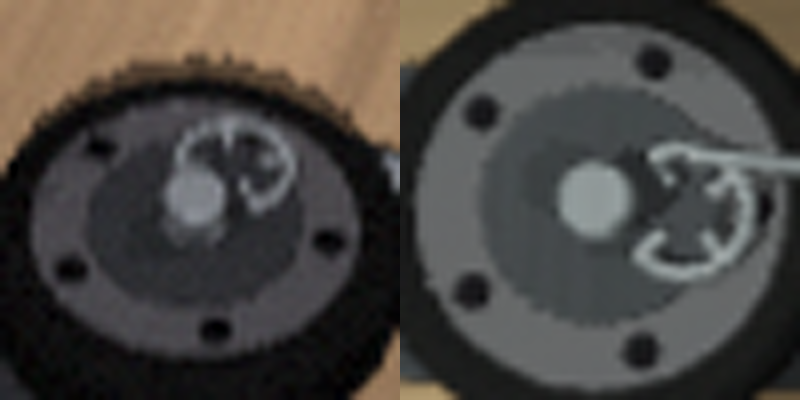

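The clip lies flat, centred about 33 mm from the axle, and the hook is clear above it. I now return the pick to its rest.

Request:
apply_moves([
  [[-0.25,0.17,0,0,0,0,1],[-0.48,0.33,0,0,0,0,1],[-0.68,0.46,0,0,0,0,1],[-0.75,0.51,0,0,0,0,1]],
])

```text
time_s: 16.43
tool_pos: [0.5418, -0.1529, 0.1696]
tool_rot: [-3.14, 0.003, 1.347]
contact_force: [-0.4, -0.1, -0.7]
opening: 0.014
gripper_force: 109.5
```

Request:
apply_moves([
  [[-0.23,0.16,0,0,0,0.02,1],[-0.46,0.31,0,0,0,0.04,1],[-0.65,0.45,0,0,0,0.06,1],[-0.72,0.495,0,0,0,0.067,1],[-0.72,0.495,0,0,0,0.067,1],[-0.72,0.495,0,0,0,0.067,1],[-0.72,0.495,0,0,0,0.067,1]],
])

```text
time_s: 17.02
tool_pos: [0.5911, -0.2646, 0.1705]
tool_rot: [-3.139, -0.002, 1.252]
contact_force: [-0.3, 0.4, 0.3]
opening: 0.0135
gripper_force: 109.5
```

```bash
python3 - <<'E'
from h import *
o=bot.get_obs(); im=viewer.grab_frame("wrist")[:,:,::-1]; cv2.imwrite("pics/raw_w3.png",im)
for z in (.06,.028): print(o["tool_pos"],o["tool_rot"],step([.5912,-.2668,z],[-np.pi,0,1.249]))
E
```

```text
[ 0.59111726 -0.26460757  0.1705089 ] [-3.13912631e+00 -1.54285863e-03  1.25158114e+00] [-0.0161, 0.0053, 0.7401, -0.001, -0.0007, 0.002]
[ 0.59111726 -0.26460757  0.1705089 ] [-3.13912631e+00 -1.54285863e-03  1.25158114e+00] [-0.0163, 0.0057, 0.9534, -0.001, -0.0007, 0.002]
```

Request:
apply_moves([
  [[-0.016,0.005,0.2,0,0,0.002,1],[-0.016,0.005,0.45,0,0,0.002,1],[-0.016,0.005,0.68,0,0,0.002,1],[-0.016,0.005,0.8,0,0,0.002,1],[-0.016,0.005,0.8,0,0,0.002,1],[-0.016,0.005,0.8,0,0,0.002,1]],
])

```text
time_s: 17.57
tool_pos: [0.591, -0.2677, 0.0512]
tool_rot: [-3.14, -0.001, 1.248]
contact_force: [-0.3, 1.0, -0.0]
opening: 0.0137
gripper_force: 109.5
```

```bash
python3 - <<'E'
from h import *
o=bot.get_obs()
print(o["tool_pos"],o["tool_rot"],o["contact_force"],step([.5912,-.2668,.0285],[-np.pi,0,1.249]))
E
```

```text
[ 0.59099355 -0.26769261  0.05120882] [-3.13964379e+00 -6.67200561e-04  1.24819928e+00] [-0.25447834  1.01426247 -0.03711513] [0.006, -0.0003, 0.1514, -0.0012, -0.0004, -0.0005]
```

Request:
apply_moves([
  [[0.005,0,0.04,0,0,0,1],[0.005,0,0.08,0,0,0,1],[0.005,0,0.12,0,0,0,1],[0.005,0,0.135,0,0,0,1],[0.005,0,0.135,0,0,0,1],[0.005,0,0.135,0,0,0,1]],
])

```text
time_s: 18.07
tool_pos: [0.5917, -0.2689, 0.0314]
tool_rot: [3.142, 0.0, 1.246]
contact_force: [0.5, 0.3, -1.0]
opening: 0.0143
gripper_force: 109.5
```

Request:
apply_moves([
  [[0,0,0.008,0,0,0,1],[0,0,0.015,0,0,0,1],[0,0,0.015,0,0,0,1],[0,0,0.015,0,0,0,1]],
])

```text
time_s: 18.4
tool_pos: [0.5917, -0.2689, 0.0291]
tool_rot: [3.142, 0.0, 1.246]
contact_force: [-0.1, -0.5, -0.6]
opening: 0.0146
gripper_force: 109.5
```

Request:
apply_moves([
  [[0,0,0.007,0,0,0,1],[0,0,0.01,0,0,0,1],[0,0,0.01,0,0,0,1],[0,0,0.01,0,0,0,1]],
])

```text
time_s: 18.73
tool_pos: [0.5919, -0.2689, 0.0281]
tool_rot: [3.141, 0.0, 1.246]
contact_force: [-0.6, 0.6, 3.4]
opening: 0.0141
gripper_force: 110.1
```

Seated (3.4 N). I open the gripper, then lift.

Request:
apply_moves([
  [[0,0,0,0,0,0,0.6],[0,0,0,0,0,0,0.3],[0,0,0,0,0,0,0],[0,0,0,0,0,0,-0.5],[0,0,0,0,0,0,-1],[0,0,0,0,0,0,-1],[0,0,0,0,0,0,-1],[0,0,0,0,0,0,-1],[0,0,0,0,0,0,-1],[0,0,0,0,0,0,-1]],
])

```text
time_s: 19.57
tool_pos: [0.5917, -0.2689, 0.0276]
tool_rot: [3.142, 0.0, 1.246]
contact_force: [-0.3, -1.3, 0.3]
opening: 0.0853
gripper_force: 0.0
```

Request:
apply_moves([
  [[0,0,-0.1,0,0,0,-1],[0,0,-0.3,0,0,0,-1],[0,0,-0.55,0,0,0,-1],[0,0,-0.85,0,0,0,-1],[0,0,-0.85,0,0,0,-1],[0,0,-0.85,0,0,0,-1]],
])

```text
time_s: 20.07
tool_pos: [0.5941, -0.2695, 0.1595]
tool_rot: [3.134, 0.001, 1.246]
contact_force: [0.7, 0.5, -0.9]
opening: 0.0854
gripper_force: 0.0
```

```bash
python3 - <<'E'
from h import *
o=bot.get_obs(); print(o["time_s"],o["opening"],o["contact_force"])
w=viewer.grab_frame("wrist")[:,:,::-1]; t=viewer.grab_frame("top")[:,:,::-1]
p=proj("top",[.5217,.1216,.075]).round().astype(int)
cv2.imwrite("pics/i.png",np.hstack([cv2.resize(w,(400,300)),cv2.resize(t[p[1]-35:p[1]+40,p[0]-50:p[0]+50],(400,300),interpolation=cv2.INTER_CUBIC)]))
E
```

```text
20.0667 0.08535432075057801 [ 0.69018979  0.49948899 -0.8545309 ]
```

View pics/i.png

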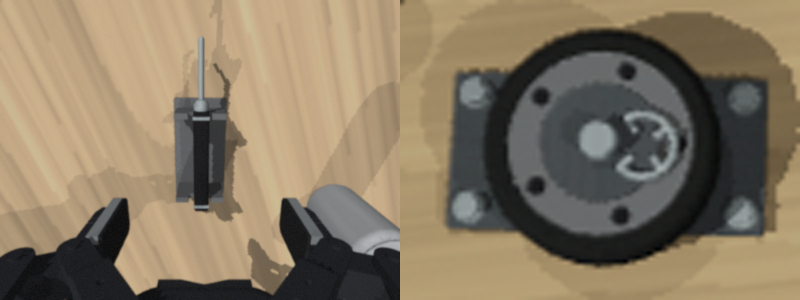

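The pick lies in both notches of its rest with the gripper clear. The clip lies flat on the wheel beside the axle, so I hand in.

```bash
python3 -c "
from rig import hand_in; print(hand_in())"
```

```text
the job is handed in; nothing more can be done
None
```

The job is done and handed in at about 20 s: the clip is off the axle, lying flat on the washer with its centre about 33 mm from the axle's line, and the pick is back in its rest and released; the highest contact force I read was about 12 N, and the hand-in call gave no verdict.

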